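# Press the blocking plate onto the lens and hold it

### The job

Pick up the loose aluminium blocking plate by its black bow handle, lay it over the lens blocker with its slot around the tall guide post, about a centimetre short of its place, and slide it along until its hole drops over the short locating pin that it hides. Then press it fully down against the sprung lens until it lies flat on both pedestals, and finish while still holding it pressed down there, as its adhesive block needs the pressure to stick to the lens. Leave the other things on the counter where they are.

Things in the scene. Friction and masses are not known exactly. Their poses are not given: they have to be found in the camera images.
- blocking_plate: Loose flat aluminium plate 160 (x) by 76 (y) by 12 mm, about 0.45 kg, black bow handle on its middle. Origin: centre of its underside, z up. -x end: open U slot 13 mm wide, x = -80 to -52 mm, right through. At x = 64 mm the underside has a blind hole 12 mm wide, 12 mm deep, under a steel cap (24 mm wide, 6 mm high) on top. The sticky block is let into the underside's middle, flush.
- handle (a point): Centre of the black bar of the bow handle on the blocking plate: 38 mm above the plate's underside, over the plate's middle. The bar is 90 mm long along the plate's x, 18 mm wide (y) and 24 mm high, its underside 14 mm above the plate's top.
- bush (a point): Centre of the mouth of the blind hole, in the plane of the plate's underside, plate frame (64, 0, 0) mm; axes as the plate.
- slot (a point): Point in the plate's slot where the guide post's axis stands when the plate is home: plate frame (-64, 0, 0) mm, in the plane of the underside; axes as the plate.
- blocker: Fixed lens blocker: grey base 196 (x) by 104 (y) by 26 mm with two aluminium pedestals, 36 by 76 mm, at x = -64 and +64 mm, tops 40 mm above the counter; a clear lens on a round lit stage between them. Origin: centre of its underside, z up. Plate home: flat on both pedestals, centred on the base, x axes the same way, underside at z = 40 mm.
- pin_tip (a point): Tip of the short locating pin on the +x pedestal: blocker frame (64, 0, 50) mm. Steel, 10 mm diameter, 10 mm tall above the pedestal, tip chamfered to 5.6 mm over the top 2.8 mm; fits the plate's blind hole with 1 mm clearance all round. Axes as the blocker.
- post_tip (a point): Tip of the tall guide post on the blocker's -x pedestal: blocker frame (-64, 0, 68) mm. Steel, 10 mm diameter, 28 mm tall above the pedestal; it stands in the plate's slot. Axes as the blocker.
- lens_top (a point): Highest point of the clear lens (68 mm diameter, slightly domed), on the blocker's middle axis, 44 mm above the counter at rest, so that it meets the plate 4 mm before the plate is home. Axes as the blocker.
- lens_bed (a joint): How far the sprung lens bed is pressed down, m: 0 at rest, about 0.004 with the plate home on the pedestals. The spring pushes up with about 6 N at 0 and 12 N at 0.004 (more than the plate weighs: it lifts the plate if nobody presses).
- spare_block_1: Bystander: small black lens block, disc 24 mm diameter with a stem, 18 mm high; origin: centre of its underside.
- spare_block_2: Bystander: a second block like it.
- pad_jar: Bystander: small closed jar with a white lid, 56 mm diameter, 55 mm high; origin: centre of its underside.
- cleaner_bottle: Bystander: white bottle, 54 mm diameter, 150 mm high; origin: centre of its underside.
- spectacles: Bystander: folded black spectacles, 136 mm wide (y), about 42 mm high; origin under their middle.
- pliers: Bystander: pliers lying flat along x, 150 mm long, 12 mm high; origin under the rivet.
- screwdriver: Bystander: screwdriver lying along its x, 150 mm long; origin under its middle.
- lens_packet: Bystander: flat paper lens packet 82 by 82 by 10 mm; origin: centre of its underside.
Not all that is in view belongs to the job. What is shaped like the blocking_plate but purple is not meant.

How it is judged:
By the outcome, as a careful person would: the job done as asked, in the order asked, and still so for the second after the job is handed in, while the arm keeps its last pose, push and grip.
It also fails if it takes over 42 s, if anything falls off the work surface, if the arm or the gripper's body presses on something with over 40 N, if the wrist force passes 120 N, or if a joint passes its speed limit or range.

### The arm

A 6-joint arm with a two-finger parallel gripper is mounted at the origin on the work surface. World frame = base frame: x ahead of the robot, y to its left, z up, the work surface at z = 0. Lengths are in m, angles in rad, forces in N, time in s.
With the tool pointing down it reaches from about 0.35 to 0.775 m from the base axis. Payload 5.5 kg.
Tool frame: the origin (TCP) lies where the fingers leave the gripper's body, on its centre line; the fingertips stand env.tip_reach ahead of it and the grasp point (between the pads) lies 54 mm ahead of it (env.tip_reach is the distance from the TCP to the fingertips, in m); z points along the fingers, y is the line along which they close (so a half turn about z gives the same grasp; the last joint's range is limited). The gripper opens to 85 mm and grips with 20 to 120 N. Pads are 22 mm wide; open, the fingers measure 114 mm over their backs; the gripper's body (76 mm by 85 mm) begins 54 mm behind the grasp point. The pads swing forward as they close: fully open they stand 13 mm farther back than shut.
Start: joints at [1.041, 0.313, 0.046, 1.304, 0, 1.431], TCP at [0.219, 0.532, 0.304] pointing down, gripper open.
Joint ranges: [-2.76, 2.76], [-0.86, 1.69], [-1.03, 1.26], [-2.2, 2.34], [-1.47, 1.5], [-3.14, 3.14]. Speed limits (rad/s): [2.57, 2.57, 3.14, 3.14, 3.14, 3.14].

### API

Orientations are given as a unit quaternion [w, x, y, z].
In Python, from workcell import status, optics, hand_in, env gives the robot as it stands.
- The arm moves only by the shell command python3 -m handwheel 'ROWS' [FORCE]. ROWS is a JSON object whose one key "deltas" holds a list of rows, each a list of 5 numbers: the opening, from -1 (shut) to 1 (fully open), then the shift along the tool's x, y, z in units of 40 mm (1.0 is 40 mm), then the turn about the tool's z in units of 10 degrees (1.0 is 10 degrees). In form: {"deltas": [[jaw, x, y, z, roll], ...]}. A call has 1 to 20 rows; each row shifts and turns the commanded pose from where the row before left it, along the tool's axes as they then stand; what a row does not reach is not made up. A row lasts 1/8 s, in which the tool goes at most 62.5 mm and 10.7 degrees, less where a joint would pass 70% of its speed; a pose out of reach is approached as far as the arm can. A call is refused whole if a number of a shift passes 1 or a number of a turn 1, either way. A call with a gripper value outside its range is refused whole. The fingers move at their own pace and stop on an object; FORCE is the grip in N (left out, the last holds). Time passes only in rows, so rows that do not move let the fingers close. It gives the time, the measured TCP pose, the force, the opening and the grip force at its end, in the units of the state.
- status.get_state(): the state, without advancing time (a new reading comes with each control period).
- optics.read_camera(name): name is "scene" or "top" or "wrist"; returns a dict with "frame" (384x512x3 uint8, red, green, blue), "depth" (384x512 float32, m along the optical axis (not along the pixel's ray), 0 where there is no reading), "vfov" (degrees; the focal length in pixels is half the picture's height over the tangent of half this angle, whatever the lens; pixels are square), "cx", "cy" (the principal point, pixels), "origin" and "attitude" of the camera in the world. Camera axes: x right, y down, z forward; pixel columns grow to the right and rows downward; lengths in m; the calibration is good to about 2 mm. The wrist camera is an equidistant fisheye: a pixel r from the principal point sees the ray r / f radians off the axis. A picture is of the moment at which its call begins.
- hand_in(): hands the job in; it is judged then, once.
The state is a dict: "clock": time; "joint_pos": joint angles; "qvel": joint speeds; "tau": joint torques, N m; "tcp_pos": TCP position; "orientation": TCP orientation; "wrist_force": force on the tool from outside, world axes, zero at the start; "ft_torque": the same for the moment, N m; "finger_gap": finger opening in m; "grip_force": force on a finger pad.
Only numpy, scipy, OpenCV 4.12 (cv2) and the standard library are available. Lean on these libraries where they do the work, as an engineer would, in place of code of your own. Each camera call takes 0.05 s, during which the arm holds its last target. There are 200 camera calls.

## Working session

There is one attempt and no reset: what is moved stays moved. The work goes in short steps, Python scripts to look and compute and a shell command to move; the robot and the scene stay as the last step left them, time stands still between calls to the robot, and variables do not carry over. Pictures are saved under pics/ and viewed, at most 10 in all, crops included, and the job is handed in when it is done.

```bash
ls; mkdir -p pics
cat > h.py <<'E'
import numpy as np, cv2
from scipy.spatial.transform import Rotation as R
from workcell import status, optics, env
def rot(q): return R.from_quat([q[1],q[2],q[3],q[0]]).as_matrix()
def cam(n):
    c=optics.read_camera(n); a=np.array(c["attitude"])
    c["R"]=a if a.shape==(3,3) else rot(a)
    c["o"]=np.array(c["origin"]); c["f"]=192/np.tan(np.radians(c["vfov"]/2)); c["n"]=n
    return c
def ray(c,u,v):
    d=np.array([(u-c["cx"])/c["f"],(v-c["cy"])/c["f"],1.])
    if c["n"]=="wrist":
        r=np.hypot(d[0],d[1]); d=np.array([d[0]/r*np.sin(r),d[1]/r*np.sin(r),np.cos(r)]) if r>0 else np.array([0,0,1.])
    return c["R"]@d
def onz(c,u,v,z):
    d=ray(c,u,v); return c["o"]+d*(z-c["o"][2])/d[2]
def dep(c,u,v):
    d=ray(c,u,v); z=c["depth"][int(round(v)),int(round(u))]; return c["o"]+d*z/(c["R"][:,2]@d)
def proj(c,p):
    q=c["R"].T@(np.array(p)-c["o"])
    if c["n"]=="wrist":
        t=np.arctan2(np.hypot(q[0],q[1]),q[2]);k=c["f"]*t/np.hypot(q[0],q[1]);return c["cx"]+k*q[0],c["cy"]+k*q[1]
    return c["cx"]+c["f"]*q[0]/q[2],c["cy"]+c["f"]*q[1]/q[2]
def save(c,fn,box=None,s=1):
    im=c["frame"][:,:,::-1]
    if box: im=im[box[1]:box[3],box[0]:box[2]]
    cv2.imwrite("pics/"+fn,cv2.resize(im,None,fx=s,fy=s,interpolation=cv2.INTER_CUBIC))
E
python3 - <<'E'
from h import *
import pickle
s=status.get_state(); print({k:np.round(v,3) for k,v in s.items()}, env.tip_reach)
C={}
for n in("scene","top","wrist"):
    c=cam(n);C[n]=c; print(n,c["vfov"],c["cx"],c["cy"],c["o"],np.round(c["R"],3).tolist(),(c["depth"]>0).mean())
pickle.dump(C,open("c0.pkl","wb"))
cv2.imwrite("pics/top0.png",cv2.resize(C["top"]["frame"][:,:,::-1],(800,600)))
cv2.imwrite("pics/scene0.png",cv2.resize(C["scene"]["frame"][:,:,::-1],(800,600)))
E
```

```text
pics
{'clock': np.float64(0.0), 'joint_pos': array([ 1.041,  0.314,  0.045,  1.304, -0.   ,  1.431]), 'qvel': array([-0.002, -0.   , -0.   ,  0.002,  0.001,  0.001]), 'tau': array([ 0.0000e+00, -4.8062e+01,  2.9854e+01,  2.0000e-02,  0.0000e+00,
       -0.0000e+00]), 'tcp_pos': array([0.218, 0.532, 0.303]), 'orientation': array([-0.   ,  0.194,  0.981, -0.001]), 'wrist_force': array([-0.037,  0.311,  0.517]), 'ft_torque': array([-0.023, -0.021, -0.006]), 'grip_force': np.float64(0.0), 'finger_gap': np.float64(0.085)} 0.0726
scene 46.03851132679606 263.02076598995336 196.06951122518447 [ 0.86445513 -0.62988298  1.04806489] [[0.881, 0.39, -0.267], [0.473, -0.735, 0.486], [-0.007, -0.555, -0.832]] 0.996063232421875
top 51.49236612719302 256.46238586703765 192.21257137134936 [ 0.40338524 -0.05606516  1.007056  ] [[0.0, -0.987, 0.161], [-1.0, -0.002, -0.009], [0.009, -0.161, -0.987]] 0.9959716796875
wrist 65.70646984690485 254.3701531563792 191.30085198060812 [0.14371325 0.56143462 0.37318985] [[0.38, 0.878, 0.292], [0.925, -0.36, -0.122], [-0.002, 0.316, -0.949]] 0.995758056640625
```

View pics/top0.png

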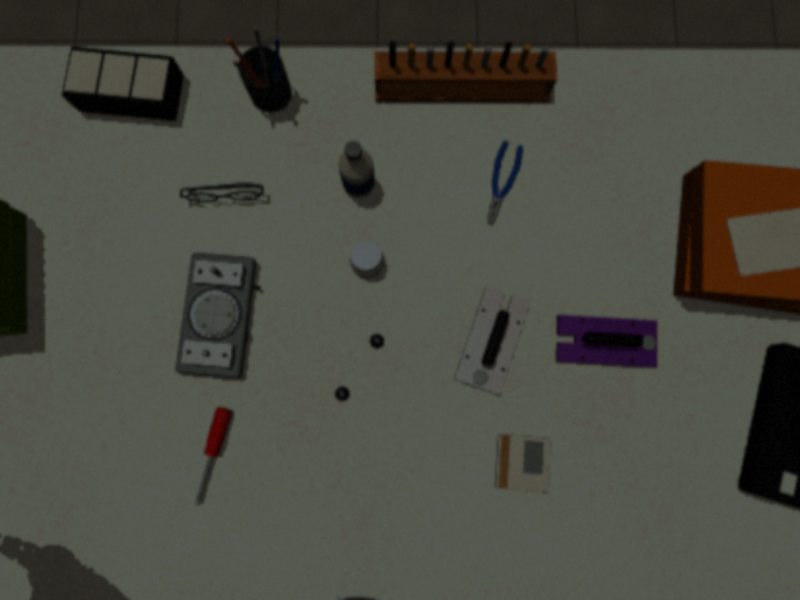

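View pics/scene0.png

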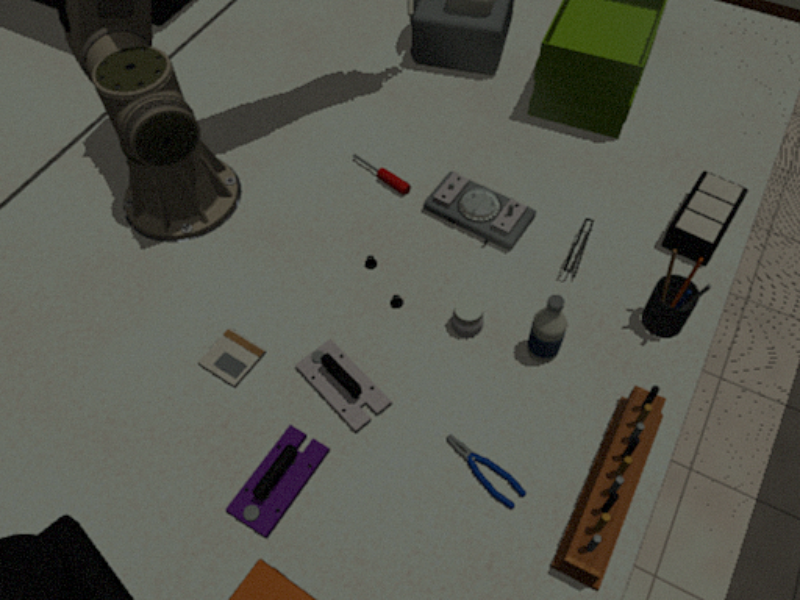

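Top view (800x600 picture): the aluminium plate is at (492,340), cap at (481,378), slot end at the top. The purple decoy is at (606,341), and the blocker is at (217,315) with bright pedestals at (218,272), which has the post, and (207,353). The scene view agrees: plate (343,385), decoy (278,480), blocker (480,208).

Candidates: aluminium plate (492,340), purple plate (606,341), lens packet (523,463). I choose the aluminium one and check it with a close crop.

Run:
```python
from h import *
import pickle
C=pickle.load(open("c0.pkl","rb")); t=C["top"]
a=cv2.resize(t["frame"][170:265,280:350,::-1],None,fx=5,fy=5,interpolation=cv2.INTER_CUBIC)
b=cv2.resize(t["frame"][155:250,105:175,::-1],None,fx=5,fy=5,interpolation=cv2.INTER_CUBIC)
cv2.imwrite("pics/crop.png",cv2.convertScaleAbs(np.hstack([a,b]),alpha=1.6))
def hmap(c):
    v,u=np.mgrid[:384,:512]; d=np.stack([(u-c["cx"])/c["f"],(v-c["cy"])/c["f"],np.ones_like(u)],-1)
    return c["o"]+(d*c["depth"][...,None])@c["R"].T
for n,pb,bb in(("top",(270,165,345,260),(100,150,175,250)),("scene",(180,205,260,285),(260,100,350,165))):
    P=hmap(C[n])
    for nm,b,zl in(("plate",pb,(.006,.02)),("handle",pb,(.03,.06)),("ped",bb,(.033,.06)),("blk",bb,(.015,.1))):
        m=np.zeros((384,512),bool); z=P[...,2]
        m[b[1]:b[3],b[0]:b[2]]=((z>zl[0])&(z<zl[1]))[b[1]:b[3],b[0]:b[2]]
        nl,L,st,ce=cv2.connectedComponentsWithStats(m.astype(np.uint8))
        for i in range(1,nl):
            if st[i,4]<60: continue
            p=P[L==i]; r=cv2.minAreaRect((p[:,:2]*1000).astype(np.float32))
            print(n,nm,st[i,4],np.round(ce[i]),"c",np.round(r[0],1),"sz",np.round(r[1],1),"a",round(r[2],1),"z",np.round(np.percentile(p[:,2],[10,50,90])*1000,1))
```

```text
top plate 1580 [314. 219.] c [ 502.7 -212.8] sz [ 76.7 160.5] a 70.4 z [ 9.9 12.4 15.1]
top handle 293 [317. 216.] c [ 502.6 -212.4] sz [18.1 90.1] a 70.3 z [44.9 49.3 52.1]
top ped 442 [139. 175.] c [605.4 225.4] sz [77.1 36.8] a 84.8 z [37.4 40.1 42.6]
top ped 601 [136. 200.] c [542.2 231.5] sz [65.4 66.7] a 1.9 z [38.5 41.5 44.6]
top ped 480 [132. 226.] c [478.  236.1] sz [76.9 36. ] a 85.0 z [37.6 39.8 42.4]
top blk 3288 [138. 202.] c [541.7 225.2] sz [115.8 196.8] a 84.9 z [24.  29.3 42.4]
scene plate 1366 [220. 247.] c [ 503.8 -211.7] sz [ 79.4 161.6] a 71.6 z [ 9.6 12.4 15.1]
scene plate 147 [187. 279.] c [ 484.3 -331.2] sz [33.5 33. ] a 88.7 z [ 9.2 12.2 14.8]
scene handle 282 [218. 240.] c [ 504.5 -212. ] sz [19.  91.3] a 70.1 z [39.  48.7 52.1]
scene ped 253 [289. 121.] c [479.5 238.6] sz [81.7 38.3] a 85.7 z [36.9 40.4 43.3]
scene ped 311 [307. 129.] c [543.3 232.2] sz [67.4 66.5] a 87.9 z [38.1 41.7 44.9]
scene ped 257 [326. 139.] c [607.4 226.2] sz [80.2 37.4] a 84.7 z [36.5 40.1 44.3]
scene blk 1814 [307. 134.] c [544.1 226.3] sz [119.7 195.5] a 84.4 z [22.9 30.4 42.9]
```

View pics/crop.png

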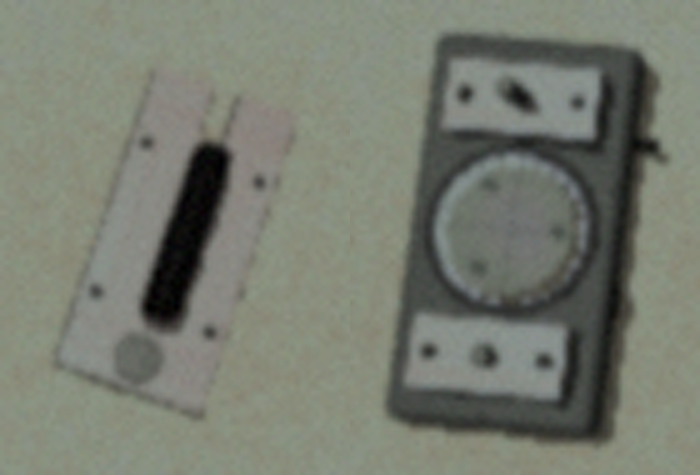

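The crop confirms it. The left piece is the bare aluminium plate with the black bow, cap at (138,358) and slot at (218,110). The right piece is the blocker, with the tall post on the far pedestal at (518,95) and the short pin on the near one at (485,355).

Measured sizes and heights match the text. I'll look closer with the wrist camera above the blocker on the way.

```bash
python3 -m handwheel '{"deltas": [[1,-0.96,-0.38,0,0],[1,-0.96,-0.38,0,0],[1,-0.96,-0.38,0,0],[1,-0.96,-0.38,0.2,0],[1,-0.96,-0.38,0.3,0],[1,-0.96,-0.38,0.3,0],[1,-0.96,-0.38,0.3,0],[1,-0.96,-0.38,0.3,0],[1,-0.96,-0.38,0.3,0],[1,-0.96,-0.38,0.3,0],[1,0,0,0,0],[1,0,0,0,0],[1,0,0,0,0]]}'
cat > w.py <<'E'
from h import *
import sys,pickle
c=cam("wrist"); s=status.get_state(); c["st"]=s
pickle.dump(c,open(sys.argv[1]+".pkl","wb")); print(s["tcp_pos"],s["orientation"],s["clock"])
cv2.imwrite("pics/"+sys.argv[1]+".png",cv2.convertScaleAbs(cv2.resize(c["frame"][:,:,::-1],(800,600),interpolation=cv2.INTER_CUBIC),alpha=1.4))
E
python3 w.py wb1
```

```text
clock: 1.78
tcp_pos: [0.5153, 0.2462, 0.2243]
orientation: [0.0, 0.193, 0.981, 0.0]
wrist_force: [-0.8, -0.2, 0.8]
finger_gap: 0.0852
grip_force: 0.0
[0.51533857 0.24626199 0.22433682] [1.69468139e-04 1.92892361e-01 9.81219891e-01 1.81887352e-04] 1.825
```

View pics/wb1.png

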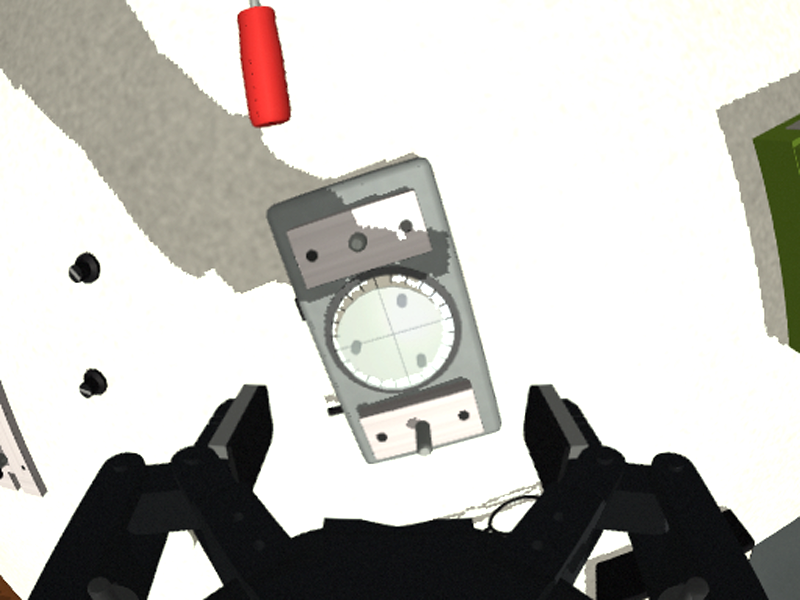

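Wrist view (800x600 picture): pin tip at (357,241), post tip at (424,450), pedestal screws at (312,256), (406,227), (382,437) and (463,415), lens at (392,332). I'll work out the blocker pose from these.

Run:
```python
from h import *
import pickle
c=pickle.load(open("wb1.pkl","rb")); g=cv2.cvtColor(c["frame"],cv2.COLOR_RGB2GRAY)
P=[]
for u,v in((312,256),(406,227),(382,437),(463,415)):
    u,v=u/1.5625,v/1.5625; x0,y0=int(u)-7,int(v)-7; w=g[y0:y0+15,x0:x0+15].astype(float)
    t=(w.min()+np.median(w))/2; m=(w<t).astype(np.uint8); n,L,st,ce=cv2.connectedComponentsWithStats(m)
    k=L[int(v)-y0,int(u)-x0]; 
    q=ce[k]+[x0,y0] if k else np.array([u,v])
    p=onz(c,*q,.040); P.append(p); print(np.round(q,1),k and st[k,4],np.round(p*1000,1),"depthz",np.round(dep(c,*q)*1000,1))
P=np.array(P)*1000
a=(P[0]+P[1])/2;b=(P[2]+P[3])/2
print("pin ped",a,"post ped",b,"ctr",(a+b)/2,"yaw",np.degrees(np.arctan2(*(a-b)[1::-1])),"dist",np.linalg.norm(a-b), P[0]-P[1],P[2]-P[3])
print("pin tip",onz(c,357/1.5625,241/1.5625,.05)*1000,"post",onz(c,424/1.5625,450/1.5625,.068)*1000)
cr=lambda x,y:cv2.resize(c["frame"][y-25:y+25,x-25:x+25,::-1],(390,390),interpolation=cv2.INTER_CUBIC)
cv2.imwrite("pics/tips.png",np.hstack([cr(228,154),cr(271,288)]))
```

```text
[199.1 163.4] 44 [476.4 208.2  40. ] depthz [476.4 208.2  39.9]
[259.7 144.5] 48 [481.4 264.1  40. ] depthz [481.3 264.1  41.1]
[243.9 279.5] 31 [604.1 197.2  40. ] depthz [603.3 197.6  41.2]
[296.3 265.3] 33 [608.5 253.   40. ] depthz [608.3 253.   40.2]
pin ped [478.91280389 236.11896638  40.        ] post ped [606.26371226 225.10489791  40.        ] ctr [542.58825808 230.61193214  40.        ] yaw 175.0570179243059 dist 127.82630233209885 [ -5.04478235 -55.87123399   0.        ] [ -4.3975079  -55.81377838   0.        ]
pin tip [477.52722979 237.24940197  50.        ] post [605.10342233 225.71544298  68.        ]
```

View pics/tips.png

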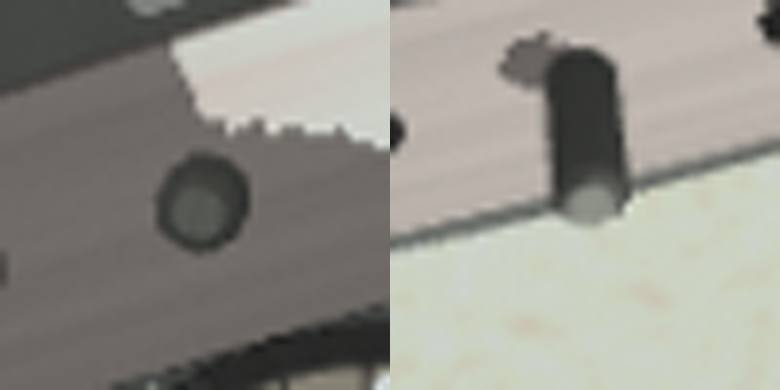

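The tips crop shows the pin-tip disc at (198,208) and the post-tip disc at (592,200), which confirms the blocker pose: centre (542.6, 230.6), yaw 175.1°. Now I go over the plate.

```bash
python3 -m handwheel '{"deltas": [[1,-0.3,-0.975,0,0],[1,-0.3,-0.975,0,0],[1,-0.3,-0.975,0,0],[1,-0.3,-0.975,0,0],[1,-0.3,-0.975,0,0],[1,-0.3,-0.975,0,0],[1,-0.3,-0.975,0,0],[1,-0.3,-0.975,0,0],[1,-0.3,-0.975,0,0],[1,-0.3,-0.975,0,0],[1,-0.3,-0.975,0,0],[1,0,0,0,-0.27],[1,0,0,0,0],[1,0,0,0,0]]}'
python3 w.py wp1
```

```text
clock: 3.58
tcp_pos: [0.4752, -0.2007, 0.2241]
orientation: [0.0, 0.17, 0.985, 0.0]
wrist_force: [-0.3, -0.5, 0.2]
finger_gap: 0.0856
grip_force: 0.0
[ 0.47517806 -0.2007447   0.22407745] [1.23148640e-04 1.70062015e-01 9.85433354e-01 4.24713654e-06] 3.625
```

View pics/wp1.png

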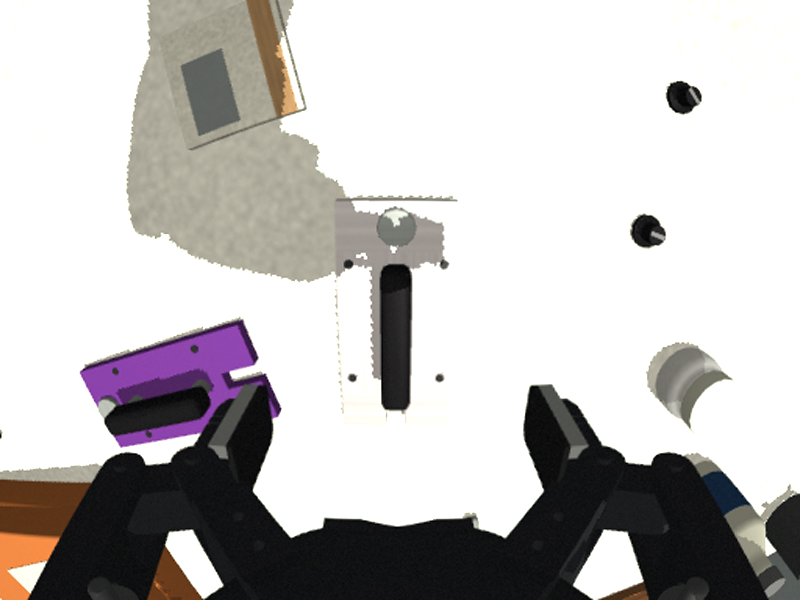

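Wrist view over the plate: black bar spans (396,265) to (396,410), cap at (396,227), screws at (348,264), (444,264), (352,377) and (439,377). The purple decoy is apart at (180,385). The plate is aligned with the tool.

Run:
```python
from h import *
import pickle
c=pickle.load(open("wp1.pkl","rb")); g=cv2.cvtColor(c["frame"],cv2.COLOR_RGB2GRAY)
P=[]
for u,v in((348,264),(444,264),(352,377),(439,377)):
    u,v=u/1.5625,v/1.5625; x0,y0=int(u)-5,int(v)-5; w=g[y0:y0+11,x0:x0+11].astype(float)
    W=np.clip(np.median(w)*.75-w,0,None); yy,xx=np.mgrid[:11,:11]; q=np.array([(W*xx).sum(),(W*yy).sum()])/W.sum()+[x0,y0]
    P.append(onz(c,*q,.012)*1000); print(np.round(q,1),np.round(P[-1],1),np.round(dep(c,*q)*1000,1))
P=np.array(P); m=P.mean(0)
d1=P[0]-P[2]+P[1]-P[3]; d2=P[0]-P[1]+P[2]-P[3]
print("screw ctr",m,"yaw x",np.degrees(np.arctan2(d1[1],d1[0])),"across",np.degrees(np.arctan2(d2[1],d2[0])),np.linalg.norm(d1)/2,np.linalg.norm(d2)/2)
v,u=np.mgrid[160:275,225:285]; Q=np.array([dep(c,a,b) for a,b in zip(u.ravel(),v.ravel())])*1000
h=Q[(Q[:,2]>44)&(Q[:,2]<58)&(g[160:275,225:285].ravel()<70)]
r=cv2.minAreaRect(h[:,:2].astype(np.float32)); print("bar",r,np.median(h[:,2]))
X=c["R"];s=c["st"];T=rot(s["orientation"])
for nm,p in(("screws",m),("bar",r[0])):
    d=np.array([p[0],p[1],0])/1000-s["tcp_pos"]; print(nm,"tool mm",np.round(T.T@d*1000,1))
print("tool yaw",np.degrees(np.arctan2(T[1,0],T[0,0])))
```

```text
[222.5 168.5] [ 455.1 -227.9   12. ] [ 455.1 -227.8   12. ]
[283.  167.9] [ 474.4 -171.7   12. ] [ 474.1 -171.7   13.2]
[225.1 241.4] [ 530.7 -254.9   12. ] [ 530.9 -255.    11.6]
[280.9 241.5] [ 550.9 -198.5   12. ] [ 551.1 -198.5   11.7]
screw ctr [ 502.809355   -213.24906287   12.        ] yaw x 160.50499115431475 across -109.36769684734872 80.68565975047393 59.6254856741515
bar ((501.7003173828125, -212.79971313476562), (17.225326538085938, 87.49800872802734), 70.50157165527344) 49.5769658022912
screws tool mm [-30.2  -2.5 224.1]
bar tool mm [-29.   -2.5 224.1]
tool yaw 160.41714995864197
```

```bash
python3 -m handwheel '{"deltas": [[1,-0.37,-0.03,0.5,0],[1,-0.37,-0.03,0.8,0],[1,0,0,0.8,0],[1,0,0,0.7,0],[1,0,0,0.5,0],[1,0,0,0,0],[-1,0,0,0,0],[-1,0,0,0,0],[-1,0,0,0,0],[-1,0,0,0,0],[-1,0,0,0,0],[-1,0,0,0,0]]}' 90
```

```text
clock: 5.12
tcp_pos: [0.5027, -0.2137, 0.0928]
orientation: [0.001, 0.17, 0.985, 0.0]
wrist_force: [0.6, 2.0, 5.2]
finger_gap: 0.0166
grip_force: 89.5
```

```bash
python3 -m handwheel '{"deltas": [[-1,0,0,-0.5,0],[-1,0,0,-0.9,0],[-1,0,0,-0.9,0],[-1,0,0,-0.7,0],[-1,0,0,0,0],[-1,0,0,0,0]]}'
python3 -m handwheel '{"deltas": [[-1,0.15,0.5,0,0],[-1,0.26,0.93,0,0],[-1,0.26,0.93,0,0],[-1,0.26,0.93,0,0],[-1,0.26,0.93,0,0],[-1,0.26,0.93,0,0],[-1,0.26,0.93,0,0],[-1,0.26,0.93,0,0],[-1,0.26,0.93,0,0],[-1,0.26,0.93,0,0],[-1,0.26,0.93,0,0],[-1,0.26,0.93,0,0],[-1,0.02,0.01,0,-0.73],[-1,0,0,0,-0.73],[-1,0,0,0,0],[-1,0,0,0,0],[-1,0,0,0,0]]}'
python3 w.py wh
```

```text
clock: 5.88
tcp_pos: [0.5013, -0.2134, 0.2102]
orientation: [-0.001, 0.171, 0.985, 0.0]
wrist_force: [0.1, -0.3, -5.4]
finger_gap: 0.0164
grip_force: 88.5
clock: 8.0
tcp_pos: [0.5321, 0.2315, 0.2116]
orientation: [-0.0, 0.045, 0.999, -0.0]
wrist_force: [0.4, -0.1, -5.1]
finger_gap: 0.0167
grip_force: 89.1
[0.53218818 0.23145579 0.21175401] [-1.26455137e-04  4.44870682e-02  9.99009952e-01  2.81314115e-05] 8.05
```

View pics/wh.png

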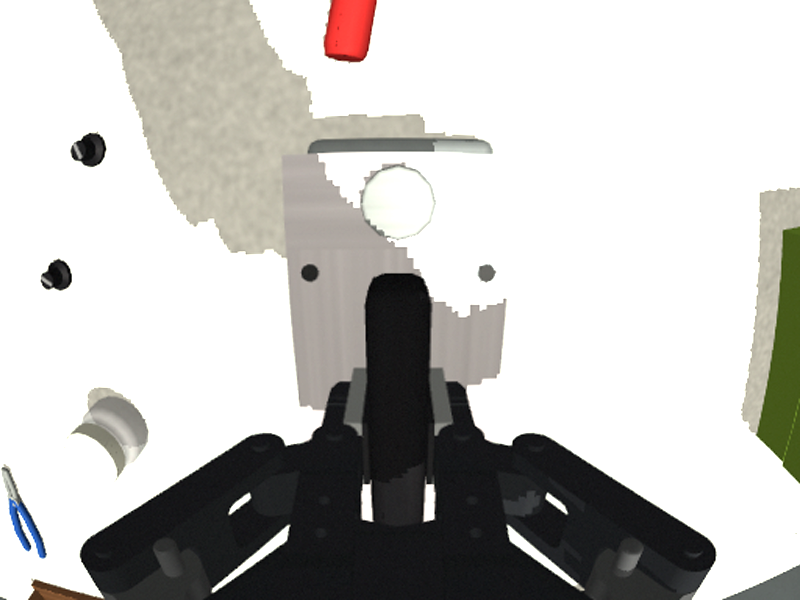

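The wrist view shows the plate held level, with the cap at (398,202), screws at (310,272) and (486,272), and the blocker's end peeping out at (400,146). I'll check where the plate sits in the hand.

Run:
```python
from h import *
import pickle
c=pickle.load(open("wh.pkl","rb")); s=c["st"]; T=rot(s["orientation"]); k=1.5625
f=lambda p:np.round(T.T@(p-s["tcp_pos"])*1000,1)
uz=s["tcp_pos"][2]-.0925
print("cap",f(onz(c,398/k,202/k,uz+.018)),f(dep(c,398/k,202/k)))
for u in(310,486.5): print("screw",f(onz(c,u/k,272/k,uz+.012)),f(dep(c,u/k,272/k)))
for u,v in((298,180),(300,330),(490,330),(430,170),(290,250)): print("face",f(dep(c,u/k,v/k)))
for n in("top","scene"):
    t=cam(n); v,u=np.mgrid[:384,:512]
    d=np.stack([(u-t["cx"])/t["f"],(v-t["cy"])/t["f"],np.ones_like(u)],-1); P=t["o"]+(d*t["depth"][...,None])@t["R"].T
    g=t["frame"].astype(int); Q=(P-s["tcp_pos"])@T*1000
    m=(abs(Q[...,2]-81)<4)&(abs(Q[...,0])<100)&(abs(Q[...,1])<60); q=Q[m]
    print(n,m.sum(),cv2.minAreaRect(q[:,:2].astype(np.float32)),np.percentile(q,[1,99],axis=0).round(1).tolist(), "tilt",np.polyfit(q[:,0],q[:,2],1),np.polyfit(q[:,1],q[:,2],1))
```

```text
cap [64.4 -1.  74.5] [64.3 -1.  75.3]
screw [ 40.3 -30.8  80.5] [ 40.4 -30.7  80.1]
screw [40.3 29.1 80.5] [40.6 28.8 79.3]
face [ 71.5 -33.4  80.1]
face [ 19.6 -35.4  79. ]
face [18.6 31.9 81.6]
face [74.2  9.3 79.8]
face [ 47.9 -37.5  81.1]
top 1439 ((0.7008819580078125, -0.9985275268554688), (160.1868133544922, 77.50226593017578), 0.07958228886127472) [[-77.7, -39.1, 77.4], [80.0, 36.1, 84.4]] tilt [-6.85669133e-04  8.07456404e+01] [-3.24878997e-03  8.07179214e+01]
scene 771 ((-0.784423828125, -1.1505241394042969), (80.6562728881836, 161.59780883789062), 89.55635833740234) [[-80.5, -39.2, 77.4], [77.9, 36.9, 84.4]] tilt [-1.45592844e-03  8.06677523e+01] [-2.36209631e-04  8.06785234e+01]
```

Comparing plate and blocker within each camera, the plate needs about 1.2 mm along tool +y and is 10.4 mm short in x, as wanted. Descending over the post.

```bash
python3 -m handwheel '{"deltas": [[-1,0,0.03,0.5,0],[-1,0,0,0.4,0],[-1,0,0,0.2,0],[-1,0,0,0.15,0],[-1,0,0,0.12,0],[-1,0,0,0.1,0],[-1,0,0,0,0],[-1,0,0,0,0]]}'
python3 - <<'E'
from h import *
t=cam("top"); s=cam("scene"); 
a=cv2.resize(t["frame"][150:250,90:180,::-1],(450,500),interpolation=cv2.INTER_CUBIC)
b=cv2.resize(s["frame"][80:170,260:350,::-1],(500,500),interpolation=cv2.INTER_CUBIC)
cv2.imwrite("pics/post.png",cv2.convertScaleAbs(np.hstack([a,b])[:,:800],alpha=1.6))
E
```

```text
clock: 9.15
tcp_pos: [0.5326, 0.2328, 0.1534]
orientation: [0.0, 0.044, 0.999, 0.0]
wrist_force: [-0.1, -0.9, -4.2]
finger_gap: 0.0169
grip_force: 89.2
```

View pics/post.png

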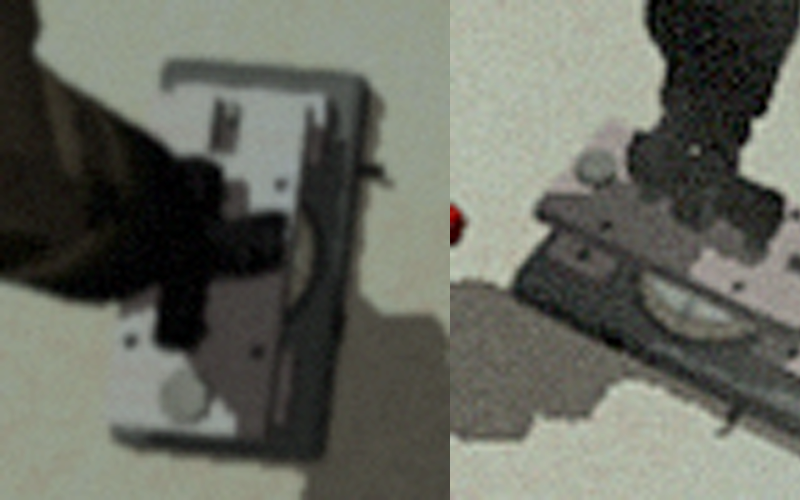

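Underside is about 61 mm with no contact force, and the slot (225,125 in the left crop) has the post in it. Lowering until the plate touches the pin.

```bash
python3 -m handwheel '{"deltas": [[-1,0,0,0.1,0],[-1,0,0,0.1,0],[-1,0,0,0.05,0],[-1,0,0,0,0],[-1,0,0,0,0]]}'
python3 -m handwheel '{"deltas": [[-1,0,0,0.03,0],[-1,0,0,0,0],[-1,0,0,0,0]]}'
```

```text
clock: 9.88
tcp_pos: [0.5325, 0.2328, 0.1431]
orientation: [0.0, 0.044, 0.999, 0.0]
wrist_force: [-0.3, 0.4, -4.7]
finger_gap: 0.017
grip_force: 89.4
clock: 10.25
tcp_pos: [0.5327, 0.2328, 0.1424]
orientation: [0.0, 0.044, 0.999, 0.0]
wrist_force: [-0.0, -0.1, 0.8]
finger_gap: 0.0164
grip_force: 90.0
```

Contact on the pin is at underside 50 mm as expected. Sliding along -x with light pressure.

```bash
python3 -m handwheel '{"deltas": [[-1,-0.05,0,0.02,0],[-1,-0.05,0,0,0],[-1,-0.05,0,0,0],[-1,-0.05,0,0,0],[-1,0,0,0,0]]}'
python3 -m handwheel '{"deltas": [[-1,-0.02,0,0.01,0],[-1,-0.015,0,0,0],[-1,0,0,0,0]]}'
```

```text
clock: 10.88
tcp_pos: [0.5382, 0.2323, 0.1411]
orientation: [-0.002, 0.044, 0.999, 0.0]
wrist_force: [-7.4, 0.5, 6.8]
finger_gap: 0.0168
grip_force: 90.9
clock: 11.25
tcp_pos: [0.5388, 0.2322, 0.1407]
orientation: [-0.003, 0.043, 0.999, 0.0]
wrist_force: [-9.9, 0.4, 7.5]
finger_gap: 0.0169
grip_force: 91.0
```

```bash
python3 -m handwheel '{"deltas": [[-1,0,0,-0.03,0],[-1,-0.04,0,0,0],[-1,0,0,0,0]]}'
python3 -m handwheel '{"deltas": [[-1,-0.04,0,0,0],[-1,0,0,0,0],[-1,0,0,0,0]]}'
```

```text
clock: 11.62
tcp_pos: [0.5438, 0.2317, 0.1414]
orientation: [0.0, 0.044, 0.999, -0.0]
wrist_force: [0.2, 0.6, -3.7]
finger_gap: 0.0168
grip_force: 89.3
clock: 12.0
tcp_pos: [0.5451, 0.2316, 0.1418]
orientation: [0.0, 0.044, 0.999, 0.0]
wrist_force: [0.3, -0.4, -5.5]
finger_gap: 0.0168
grip_force: 89.3
```

The hole is now over the pin: the plate hangs free at 49 mm, about 1.9 mm past. Backing off 1.8 mm and lowering.

```bash
python3 -m handwheel '{"deltas": [[-1,0.045,0,0,0],[-1,0,0,0.04,0],[-1,0,0,0.03,0],[-1,0,0,0,0],[-1,0,0,0,0]]}'
python3 -m handwheel '{"deltas": [[-1,0,0,0.05,0],[-1,0,0,0,0],[-1,0,0,0,0]]}'
```

```text
clock: 12.62
tcp_pos: [0.5432, 0.2318, 0.1391]
orientation: [0.0, 0.044, 0.999, 0.0]
wrist_force: [0.7, 0.4, -5.0]
finger_gap: 0.0166
grip_force: 89.3
clock: 13.0
tcp_pos: [0.5431, 0.2318, 0.1371]
orientation: [-0.0, 0.044, 0.999, 0.0]
wrist_force: [-0.1, -0.6, -5.3]
finger_gap: 0.0169
grip_force: 89.1
```

```bash
python3 -m handwheel '{"deltas": [[-1,0,0,0.05,0],[-1,0,0,0.04,0],[-1,0,0,0,0],[-1,0,0,0,0]]}'
python3 -m handwheel '{"deltas": [[-1,0,0,0.04,0],[-1,0,0,0,0],[-1,0,0,0,0]]}'
python3 -m handwheel '{"deltas": [[-1,0,0,0.03,0],[-1,0,0,0,0],[-1,0,0,0,0]]}'
```

```text
clock: 13.5
tcp_pos: [0.5433, 0.2318, 0.1343]
orientation: [0.0, 0.044, 0.999, 0.0]
wrist_force: [-1.7, -0.7, 4.2]
finger_gap: 0.0164
grip_force: 90.5
clock: 13.88
tcp_pos: [0.5432, 0.2318, 0.133]
orientation: [0.0, 0.044, 0.999, 0.0]
wrist_force: [-2.8, -1.7, 6.9]
finger_gap: 0.0166
grip_force: 90.8
clock: 14.25
tcp_pos: [0.5432, 0.2318, 0.1328]
orientation: [0.001, 0.044, 0.999, 0.0]
wrist_force: [-6.6, -2.0, 13.4]
finger_gap: 0.0168
grip_force: 92.0
```

```bash
python3 -m handwheel '{"deltas": [[-1,0.015,0,0,0],[-1,0,0,0.03,0],[-1,0,0,0,0],[-1,0,0,0,0]]}'
python3 -m handwheel '{"deltas": [[-1,0,0,0.02,0],[-1,0,0,0,0],[-1,0,0,0,0]]}' 110
python3 w.py wend
python3 - <<'E'
from h import *
s=status.get_state(); print({k:np.round(s[k],3) for k in("wrist_force","ft_torque","joint_pos")})
yaw=np.radians(175.06); B=np.array([[np.cos(yaw),-np.sin(yaw),0],[np.sin(yaw),np.cos(yaw),0],[0,0,1]])
for n in("top","scene"):
    t=cam(n); v,u=np.mgrid[:384,:512]
    d=np.stack([(u-t["cx"])/t["f"],(v-t["cy"])/t["f"],np.ones_like(u)],-1); P=t["o"]+(d*t["depth"][...,None])@t["R"].T
    Q=(P-[.5426,.2306,0])@B*1000
    m=(abs(Q[...,2]-52)<5)&(abs(Q[...,0])<90)&(abs(Q[...,1])<45); q=Q[m]
    r=cv2.minAreaRect(q[:,:2].astype(np.float32))
    A=np.c_[q[:,:2],np.ones(len(q))]; k=np.linalg.lstsq(A,q[:,2],rcond=None)[0]
    print(n,m.sum(),r,"plane mm/100mm",k[:2]*100,"z",k[2])
    for x in(-72,-45,45,75):
        w=q[abs(q[:,0]-x)<6]; print(x,len(w),np.median(w[:,2]).round(2) if len(w) else 0,end="; ")
    print()
E
```

```text
clock: 14.75
tcp_pos: [0.5431, 0.2318, 0.1328]
orientation: [0.002, 0.044, 0.999, 0.0]
wrist_force: [-8.1, -3.8, 20.5]
finger_gap: 0.0169
grip_force: 92.9
clock: 15.12
tcp_pos: [0.5431, 0.2318, 0.1329]
orientation: [0.002, 0.044, 0.999, 0.0]
wrist_force: [-9.1, -3.9, 25.4]
finger_gap: 0.0164
grip_force: 107.7
[0.54310554 0.23179732 0.13282419] [1.81347090e-03 4.39339406e-02 9.99032760e-01 2.53168852e-04] 15.175
{'wrist_force': array([-8.98 , -4.297, 24.966]), 'ft_torque': array([-0.77 ,  1.891,  0.039]), 'joint_pos': array([ 0.268,  0.443, -0.198,  0.925, -0.001,  0.356])}
top 1221 ((0.2159423828125, -0.4331932067871094), (159.9169921875, 77.82649993896484), 0.0025279000401496887) plane mm/100mm [-0.07052371  0.04680953] z 52.06916571856608
-72 126 52.08; -45 79 52.35; 45 145 51.85; 75 140 51.84; 
scene 759 ((-1.144073486328125, -1.7672691345214844), (161.8524932861328, 81.78461456298828), 0.14882346987724304) plane mm/100mm [ 0.28033577 -1.04106217] z 52.161986662791044
-72 79 52.42; -45 87 52.36; 45 47 51.85; 75 56 52.26;
```

View pics/wend.png

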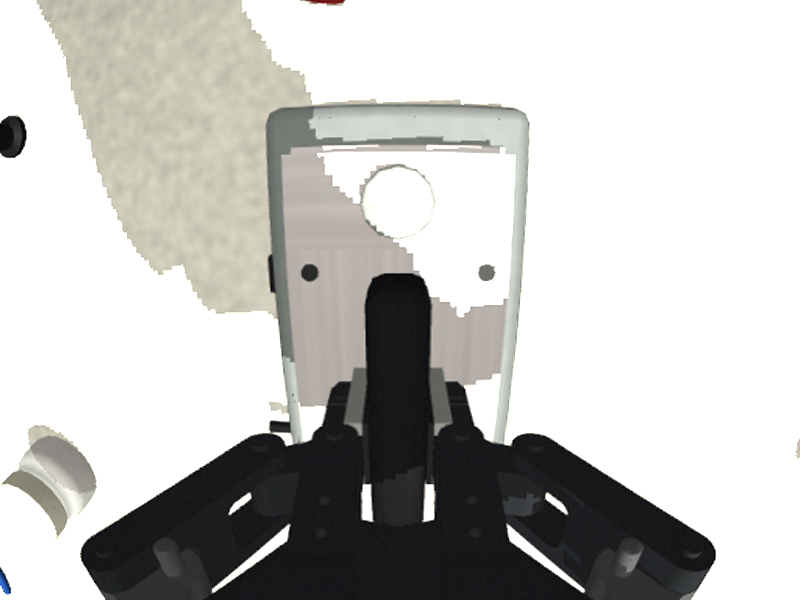

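The wrist view shows the plate seated inside the blocker's outline, cap at (398,202), and depth puts its top at 52 mm at both ends. There is a small sideways load, so I'll relieve it while keeping the pressure.

```bash
python3 -m handwheel '{"deltas": [[-1,0.02,0,0,0],[-1,0.015,0,0.01,0],[-1,0,0,0,0],[-1,0,0,0,0]]}'
python3 -c "
from h import *
s=status.get_state();print(s['ft_torque'],s['tcp_pos'])"
```

```text
clock: 15.78
tcp_pos: [0.543, 0.2318, 0.1328]
orientation: [0.003, 0.044, 0.999, 0.0]
wrist_force: [-6.2, -4.9, 23.3]
finger_gap: 0.0165
grip_force: 107.5
[-0.9571732   1.4994733   0.05511155] [0.54295948 0.23179792 0.13283838]
```

The tool tilt rose slightly, so I'll undo that shift. Then I'll measure the plate's flatness more finely by averaging depth, with the counter as reference.

```bash
python3 -m handwheel '{"deltas": [[-1,-0.02,0,0,0],[-1,-0.02,0,0,0],[-1,0,0,0,0],[-1,0,0,0,0]]}'
cat > flat.py <<'E'
from h import *
yaw=np.radians(175.06); B=np.array([[np.cos(yaw),-np.sin(yaw),0],[np.sin(yaw),np.cos(yaw),0],[0,0,1]])
def fit(q):
    for _ in range(3):
        A=np.c_[q[:,:2],np.ones(len(q))]; k=np.linalg.lstsq(A,q[:,2],rcond=None)[0]; q=q[abs(q[:,2]-A@k)<4]
    return (k[:2]*100).round(3),k[2].round(2),len(q)
for n in("top","scene"):
    S=[cam(n) for _ in range(10)]; t=S[0]; D=np.mean([c["depth"] for c in S],0); v,u=np.mgrid[:384,:512]
    d=np.stack([(u-t["cx"])/t["f"],(v-t["cy"])/t["f"],np.ones_like(u)],-1); P=t["o"]+(d*D[...,None])@t["R"].T
    Q=(P-[.5426,.2306,0])@B*1000; x,y,z=Q[...,0],Q[...,1],Q[...,2]
    print(n,"plate slope/100mm",*fit(Q[(abs(z-52)<4)&(abs(x)<76)&(abs(y)<35)]),"counter",*fit(Q[(abs(z)<5)&(abs(x)<200)&(abs(y)<140)]))
    for a,b in((-78,-56),(-56,-30),(30,52),(52,78)):
        w=z[(x>a)&(x<b)&(abs(y)<35)&(abs(z-52)<4)]; print((a,b),len(w),round(float(w.mean()),2) if len(w) else 0,end=" ")
    print()
s=status.get_state(); print(s["wrist_force"],s["ft_torque"],s["orientation"],s["clock"])
E
python3 flat.py
```

```text
clock: 16.27
tcp_pos: [0.5431, 0.2318, 0.1328]
orientation: [0.002, 0.044, 0.999, 0.0]
wrist_force: [-10.5, -4.1, 28.5]
finger_gap: 0.0165
grip_force: 108.0
top plate slope/100mm [-0.068 -0.038] 52.16 926 counter [-0.167  0.017] 0.13 11580
(-78, -56) 194 52.15 (-56, -30) 154 52.23 (30, 52) 202 52.2 (52, 78) 235 52.04 
scene plate slope/100mm [0.125 0.01 ] 52.31 577 counter [-0.01   0.003] 0.25 6545
(-78, -56) 110 52.29 (-56, -30) 133 52.2 (30, 52) 72 52.4 (52, 78) 94 52.42 
[-11.15523781  -4.11532128  28.1102588 ] [-0.70874921  2.18429394  0.01161073] [1.73076953e-03 4.39362836e-02 9.99032787e-01 3.14127607e-04] 17.275
```

The plate is flat and fully home: its top is 52.0 mm above the counter in both cameras, slope about 0.1 mm per 100 mm, pressed with about 28 N. Handing in.

```bash
python3 -c "
from workcell import hand_in; print(hand_in())"
```

```text
the job is handed in; nothing more can be done
None
```

The job is handed in at about 17 s: the aluminium plate is over the post and pin, flat on both pedestals as far as the cameras show, and still gripped and pressed down with about 28 N.

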